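# Hang the S-hook on the counter rail and the green tasting bin from it

## Robot

A 6-joint arm with a two-finger parallel gripper is mounted at the origin on a cart in front of the work surface, level with it; the furniture and walls round the work are solid. World frame = base frame: x ahead of the robot, y to its left, z up, the work surface at z = 0. Lengths are in m, angles in rad, forces in N, time in s.
With the tool pointing down it reaches from about 0.25 to 0.725 m from the base axis. Payload 4 kg.
Tool frame: the origin (TCP) lies midway between the tips of the shut fingers; the grasp point (between the pads) lies 19 mm behind it; z points along the fingers, x is the direction in which the jaws open and shut, and the axes are right-handed (so a half turn about z gives the same grasp; the last joint's range is limited). The gripper opens to 85 mm and grips with 20 to 120 N. Pads are 22 mm wide; open, the fingers measure 114 mm over their backs; the gripper's body (76 mm by 85 mm) begins 54 mm behind the grasp point. The pads swing forward as they close: fully open they stand 13 mm farther back than shut.
Start: joints at [-1.28, 0.241, 0.005, 1.335, 0, 1.571], TCP at [0.143, -0.479, 0.231] pointing down, gripper open.
Joint ranges: [-2.72, 2.72], [-1.05, 1.87], [-1.09, 1.28], [-1.99, 2.15], [-1.42, 1.44], [-3.14, 3.14]. Speed limits (rad/s): [2.79, 2.79, 3.14, 3.14, 3.14, 3.14].

## Interface

Orientations are given as a unit quaternion [x, y, z, w].
In Python, from workcell import bot, vision, ticket gives the robot as it stands.
- The arm moves only by the tool play_rows, never from a script. Its argument "deltas" is one flat list of numbers, 5 for each row, row after row: the opening, from 0 (shut) to 1 (fully open), then the shift along the tool's x, y, z in units of 60 mm (1.0 is 60 mm), then the turn about the tool's z in degrees. A call has 1 to 12 rows; each row shifts and turns the pose as measured when the row begins, along the tool's axes as they then stand; what a row does not reach is not made up. A row lasts 1/8 s, in which the tool goes at most 62.5 mm and 10.7 degrees, less where a joint would pass 70% of its speed; a pose out of reach is approached as far as the arm can. A call is refused whole if a number of a shift passes 1 or a number of a turn 10.7, either way. A call with a gripper value outside its range is refused whole. The fingers move at their own pace and stop on an object; the grip force is fixed at half the most. Time passes only in rows, so rows that do not move let the fingers close. It gives the time, the measured TCP pose, the force and the opening at its end, in the units of the state.
- bot.get_obs(): the state, without advancing time (a new reading comes with each control period).
- vision.camera(name): name is "scene" or "top" or "wrist"; returns a dict with "color" (420x560x3 uint8, blue, green, red), "intrinsics" (3x3 intrinsics, pixels), "rvec" (rotation vector, rad) and "tvec" (3), from world to camera coordinates, as OpenCV has them. Camera axes: x right, y down, z forward; pixel columns grow to the right and rows downward; lengths in m; the calibration is good to about 2 mm. A picture is of the moment at which its call begins. There is no depth.
- ticket.job_done(): hands the job in, once; it reports no verdict.
The state is a dict: "clock": time; "joint_pos": joint angles; "joint_vel": joint speeds; "tau": joint torques, N m; "eef_pos": TCP position; "tool_rot": TCP orientation; "ft_force": force on the tool from outside, world axes, zero at the start; "ft_torque": the same for the moment, N m; "grip_width": finger opening in m.
Only numpy, scipy, OpenCV 4.12 (cv2) and the standard library are available. Lean on these libraries where they do the work, as an engineer would, in place of code of your own. Each camera call takes 0.05 s, during which the arm holds its last target. There are 200 camera calls.

## Task

Take the steel S-hook with the wooden grip out of its dark block and hang it by its upper curl over the bar of the little counter rail, around the middle. Let go of it, then hang the green bin by its wire bail in the hook's lower curl, so that hook and bin hang freely and level. Leave the white bin where it stands.

Things in the scene. Friction and masses are not known exactly. Their poses are not given: they have to be found in the camera images.
- hook_grip (a point): Centre of the wooden grip (24 x, 16 y, 40 mm tall; grip across y) atop the flat-strip steel S-hook (~80 g, strip 14 mm wide in y, 4 thick; reaching 170 mm below this point). Curls lie in its x-z plane, z up. Upper curl: opens down, 34 mm wide, centred below the grip, inside top 27, free +x end 60 mm below this point; strip crosses under it 95-111 mm below, so the bar enters between, from +x. Hung, this point is 33 mm above the bar axis.
- hook_curl (a point): Seat in the S-hook's lower curl: where the centre of a bail wire rests, on the hook's middle line, 163.5 mm below hook_grip, 6.5 mm above the hook's underside. Axes as hook_grip. The curl opens up, 34 mm wide in x; its free tip, on the -x (robot) side, 19 mm out, ends 28 mm above the seat. Above the tip the way in from -x is open, up to 55 mm above the seat at x = 0.
- hook_block: Dark wooden block, 80 x 60 x 45 mm tall, fixed; origin at the centre of its underside, z up. At the start the S-hook stands upright in its pocket (35 mm deep), lower curl down, the hook's -x side roughly towards the robot; it lifts out straight up.
- hang_rail_mid (a point): Middle of the axis of the bar of the fixed hanging rail: level steel bar, 12 mm thick, along y, 265 mm above the surface, on two posts 240 mm apart (16 mm thick, round feet of 70 mm). x points across the bar, away from the robot; z up. The space under and behind the bar is free for the bin.
- green_bin_grip (a point): Centre of the upright wooden tab on the front of the loose green bin: 34 x, 10 y, 42 mm tall, 42 mm above the bin's underside; grip across y. Open painted bin 130 x, 70 y, 38 mm tall, 120 g, standing on the surface; x points from the tab (roughly on the robot's side) to the far end, z up. The bin's middle is 84 mm along +x; its front wall starts 19 mm along +x.
- green_bin_bail (a point): Middle of the top of the green bin's rigid wire bail (5 mm wire, does not fold): 84 mm along +x from green_bin_grip and 58 mm above it. The top runs level along y for 32 mm, 62 mm above the rim. The bin balances below this point.
- white_bin_grip (a point): Centre of the wooden tab of the white bin, a twin of the green bin; to be left where it stands. The bins may be in either order.

How it is judged:
On the way:
1. the S-hook hangs on the bar of the rail, let go (x of hook_grip in the frame of hang_rail_mid between -0.018 and 0.018 m and y of hook_grip in the frame of hang_rail_mid between -0.09 and 0.09 m and z of hook_grip in the frame of hang_rail_mid between 0.024 and 0.042 m and angle between hook_grip's own z axis and vertical below 0.35 rad and contact force between the fingers and hook below 0.1 N), for 0.3 s.
At the end, for the whole second after the job is handed in: S-hook hung on the bar: grip 24-42 mm above its axis, within 18 mm across, 90 mm of the middle along it, tilt under 20 deg. Green bin hung in the lower curl: bail within 14 mm across, 22 mm along, -6 to +10 mm high of the seat, tilt under 17 deg, weight on the hook. At rest, released (all of step 1 and x of green_bin_bail in the frame of hook_curl between -0.014 and 0.014 m and y of green_bin_bail in the frame of hook_curl between -0.022 and 0.022 m and z of green_bin_bail in the frame of hook_curl between -0.006 and 0.01 m and angle between green_bin_grip's own z axis and vertical below 0.3 rad and contact force between hook and green_bin above 0.3 N and linear speed of each of green_bin, hook below 0.05 m/s); the robot touches nothing.
It fails at once if the white bin is moved more than 30 mm (distance of white_bin_grip from where it was at the start of the episode above 0.03 m).
It also fails if it takes over 72 s, if anything falls off the work surface, if the arm or the gripper's body presses on something with over 40 N, if the wrist force passes 120 N, or if a joint passes its speed limit or range.

## Working session

There is one attempt and no reset: what is moved stays moved. The work goes in short steps, Python scripts to look and compute and a tool call to move; the robot and the scene stay as the last step left them, time stands still between calls to the robot, and variables do not carry over. Pictures are saved under pics/ and viewed, about 8 in all and at most 12, crops included, and the job is handed in when it is done.

Besides the shell and the picture viewer there is one more tool, called as a command line: name --argument value ..., lists and objects as JSON in quotes. play_rows: Moves the arm, as the interface text tells. Its arguments: {"type":"object","properties":{"deltas":{"type":"array"}},"required":["deltas"]}

```bash
mkdir -p pics
cat > h.py <<'E'
import numpy as np, cv2
from scipy.spatial.transform import Rotation as R
from workcell import bot, vision, ticket
def snap(n,f):
    c=vision.camera(n); cv2.imwrite('pics/'+f,c['color']); np.savez('pics/'+f+'.npz',K=c['intrinsics'],r=c['rvec'],t=c['tvec']); return c
def load(f):
    d=np.load('pics/'+f+'.npz'); return d['K'],cv2.Rodrigues(d['r'])[0],d['t'].reshape(3)
def onz(f,uv,z):
    K,Rm,t=load(f); o=-Rm.T@t; d=Rm.T@np.linalg.inv(K)@np.array([uv[0],uv[1],1.]); return o+d*(z-o[2])/d[2]
def proj(f,p):
    K,Rm,t=load(f); q=K@(Rm@np.array(p)+t); return q[:2]/q[2]
def tri(obs):
    A=np.zeros((3,3));b=np.zeros(3)
    for f,uv in obs:
        K,Rm,t=load(f); o=-Rm.T@t; d=Rm.T@np.linalg.inv(K)@np.array([uv[0],uv[1],1.]); d/=np.linalg.norm(d); M=np.eye(3)-np.outer(d,d); A+=M;b+=M@o
    return np.linalg.solve(A,b)
def st():
    o=bot.get_obs(); print(o['clock'],np.round(o['eef_pos'],4),np.round(R.from_quat(o['tool_rot']).as_matrix(),3).tolist(),np.round(o['ft_force'],2),round(o['grip_width'],4),np.round(o['joint_pos'],3)); return o
E
python3 - <<'E'
from h import *
a=snap('scene','s0.png')['color'];b=snap('top','t0.png')['color']
for f in('s0.png','t0.png'):
    K,Rm,t=load(f);print(f,-Rm.T@t,K[0,0],Rm.tolist())
st()
E
```

```text
s0.png [-0.33733423  0.54255175  0.65377867] 389.2766180737632 [[-0.5106344191484644, -0.8597735387418393, 0.006477041010003848], [-0.3883475488392367, 0.22391224825801093, -0.8938956798142608], [0.7670975630853398, -0.45896924424124297, -0.44822824715668624]]
t0.png [0.41718992 0.02917634 1.30173895] 398.22212798585247 [[-0.010985845097842062, -0.9999378147466883, -0.0019177713899109355], [-0.9968310026989181, 0.01110278386871455, -0.07876979274210456], [0.07878618702384137, 0.0010463412360983276, -0.9968909879742428]]
0.1 [ 0.1432 -0.4785  0.2305] [[0.287, -0.958, -0.001], [-0.958, -0.287, 0.002], [-0.002, 0.0, -1.0]] [-0.07 -0.52 -0.38] 0.0856 [-1.28   0.241  0.004  1.335 -0.     1.571]
```

View pics/s0.png

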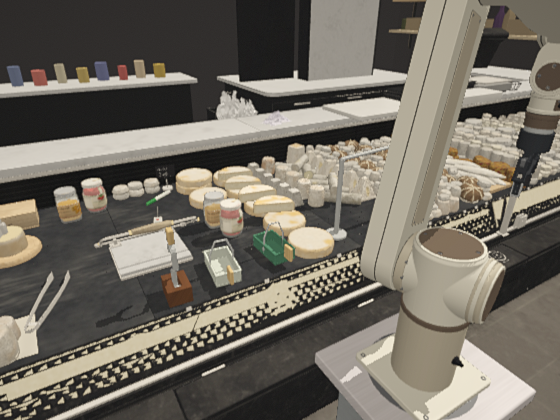

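View pics/t0.png

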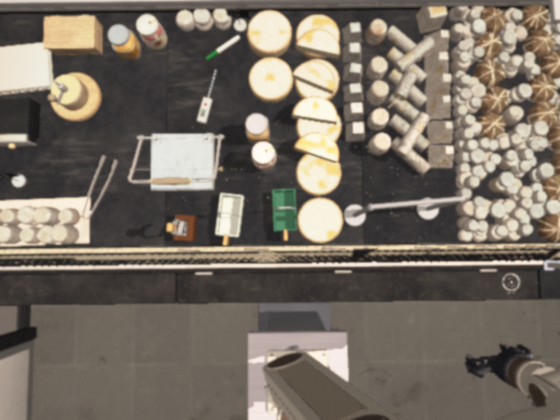

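The scene picture shows the hook in its block at about (175,270), the white bin at (222,262), the green bin at (272,247) and the left rail post at (340,190). The top picture shows block (182,228), white bin (230,215), green bin (285,210), and rail feet (355,215) and (428,210). Next, an enlarged composite of each.

Run:
```python
from h import *
t=cv2.imread('pics/t0.png');s=cv2.imread('pics/s0.png')
def g(im,x,y,w,h,k):
    c=cv2.resize(im[y:y+h,x:x+w],None,fx=k,fy=k,interpolation=cv2.INTER_CUBIC)
    for i in range(0,w,10): cv2.line(c,(i*k,0),(i*k,8 if i%50 else 16),(0,0,255),1); (i%20==0) and cv2.putText(c,str(x+i),(i*k,22),0,.35,(0,255,255),1)
    for i in range(0,h,10): cv2.line(c,(0,i*k),(8,i*k),(0,0,255),1); (i%20==0) and cv2.putText(c,str(y+i),(10,i*k+4),0,.35,(0,255,255),1)
    return c
a=g(t,155,180,150,75,5);b=g(t,335,180,150,50,5)
cv2.imwrite('pics/c1.png',np.vstack([a[:, :750],b[:225]]))
cv2.imwrite('pics/c2.png',g(s,150,140,200,150,4))
```

```text
(no output)
```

View pics/c1.png

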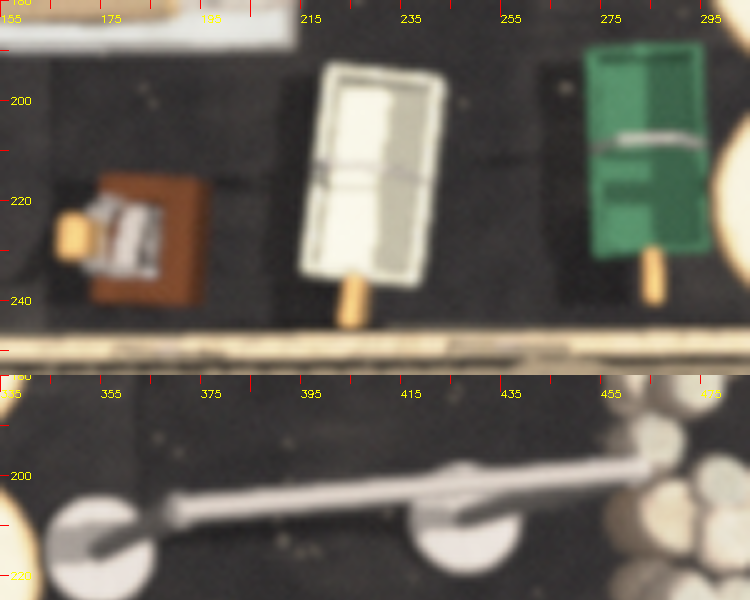

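View pics/c2.png

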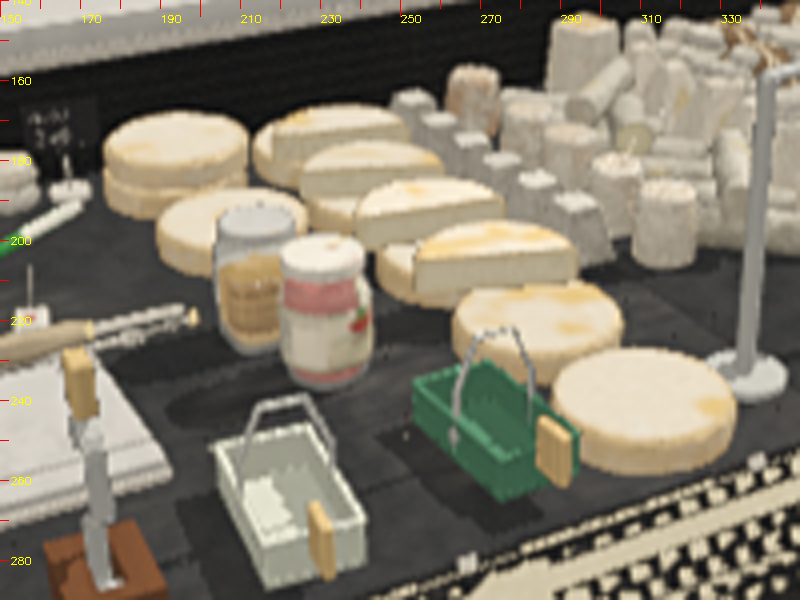

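Top crop: hook grip ≈(169.4,227.4), green tab (285.6,235.2), bail (286.6,207.8), bar ends (369.4,206.6) and (464,198.6). Scene crop: grip (170.2,235.7), green tab (288.2,253), bail (275.7,222.5), left bar end ≈(341,158).

Run:
```python
from h import *
T='t0.png';S='s0.png'
np.set_printoptions(precision=4,suppress=True)
print('grip tri',tri([(T,(169.4,227.4)),(S,(170.2,235.7))]),'onz',onz(T,(169.4,227.4),.195),onz(S,(170.2,235.7),.18))
blk=[(100,173),(208,178),(205,305),(92,302)]
P=[onz(T,(155+x/5,180+y/5),.045) for x,y in blk];print('block',np.mean(P,0),P[0]-P[3],P[1]-P[2])
e=[onz(T,p,.265) for p in((369.4,206.6),(464,198.6))];print('bar',e,np.mean(e,0),np.linalg.norm(e[0]-e[1]),np.degrees(np.arctan2(*(e[0]-e[1])[:2])))
print('feet',onz(T,(355,215),.005),onz(T,(428,208.6),.005))
print('gtab',tri([(T,(285.6,235.2)),(S,(288.2,253))]),onz(T,(285.6,235.2),.06),onz(S,(288.2,253),.042),onz(T,(286.6,207.8),.1),onz(S,(275.7,222.5),.1))
gr=[onz(T,(155+x/5,180+y/5),.038) for x,y in[(585,45),(703,42),(712,250),(593,257)]];print('bin',np.mean(gr,0),gr[0]-gr[3],gr[1]-gr[2])
print('wtab',onz(T,(225.5,240),.06))
# hook strip direction: flat
print('strip', [onz(T,(155+x/5,180+y/5),.06) for x,y in[(120,205),(120,270)]])
```

```text
grip tri [0.478  0.3583 0.1833] onz [0.4783 0.3571 0.195 ] [0.4817 0.3553 0.18  ]
block [0.4845 0.3514 0.045 ] [ 0.0816 -0.0041  0.    ] [ 0.0803 -0.0013  0.    ]
bar [array([ 0.5231, -0.1864,  0.265 ]), array([ 0.5413, -0.4346,  0.265 ])] [ 0.5322 -0.3105  0.265 ] 0.24886009959269012 -4.2127965309332565
feet [ 0.5226 -0.1927  0.005 ] [ 0.5409 -0.4318  0.005 ]
gtab [0.4585 0.0353 0.0396] [0.4574 0.0345 0.06  ] [0.4558 0.0381 0.042 ] [0.5391 0.0304 0.1   ] [0.5394 0.031  0.1   ]
bin [0.5396 0.0367 0.038 ] [0.1358 0.004  0.    ] [0.1333 0.004  0.    ]
wtab [0.4445 0.2218 0.06  ]
strip [array([0.5054, 0.3673, 0.06  ]), array([0.4648, 0.3669, 0.06  ])]
```

play_rows --deltas '[1,0,0,-0.6,9.4,1,0,0,-0.6,9.3,1,-0.8,-0.3,0,0,1,-0.8,-0.3,0,0,1,-0.8,-0.3,0,0,1,-0.8,-0.3,0,0,1,-0.8,-0.3,0,0,1,-0.8,-0.3,0,0,1,-0.8,-0.3,0,0,1,-0.8,-0.3,0,0,1,-0.8,-0.3,0,0,1,-0.8,-0.3,0,0]'

```text
clock: 1.6
eef_pos: [0.349, -0.0076, 0.3033]
tool_rot: [-0.693, 0.721, 0.008, 0.007]
ft_force: [0.2, -0.9, -0.2]
grip_width: 0.0855
```

play_rows --deltas '[1,-0.88,-0.27,0,0,1,-0.88,-0.27,0,0,1,-0.88,-0.27,0,0,1,-0.88,-0.27,0,0,1,-0.88,-0.27,0,0,1,-0.88,-0.27,0,0,1,-0.88,-0.27,0,0,1,0,0,0,0,1,0,0,0,0]'

```text
clock: 2.72
eef_pos: [0.4573, 0.1653, 0.3349]
tool_rot: [0.779, -0.62, -0.08, -0.054]
ft_force: [0.2, -0.3, 0.7]
grip_width: 0.0853
```

Run:
```python
from h import *
c=snap('wrist','w1.png')['color'];st()
K,Rm,t=load('w1.png');print(-Rm.T@t,K[0,0],Rm.tolist())
cv2.imwrite('pics/w1b.png',cv2.resize(c,(800,600),interpolation=cv2.INTER_CUBIC))
print(proj('w1.png',(.478,.357,.2)))
```

```text
2.775 [0.4573 0.1652 0.335 ] [[0.218, -0.974, -0.058], [-0.957, -0.225, 0.184], [-0.192, 0.015, -0.981]] [ 0.3   0.25 -0.47] 0.0854 [0.226 0.199 0.204 1.591 0.193 3.141]
[0.54768976 0.15899654 0.47335214] 363.8359493195719 [[0.21848197188224538, -0.9567945757220152, -0.19185871841377164], [-0.9017014105248414, -0.2731122471123799, 0.3351779627820686], [-0.3730954224055252, 0.0997689347750861, -0.922413120805362]]
[ 98.88427804 113.03802198]
```

View pics/w1b.png

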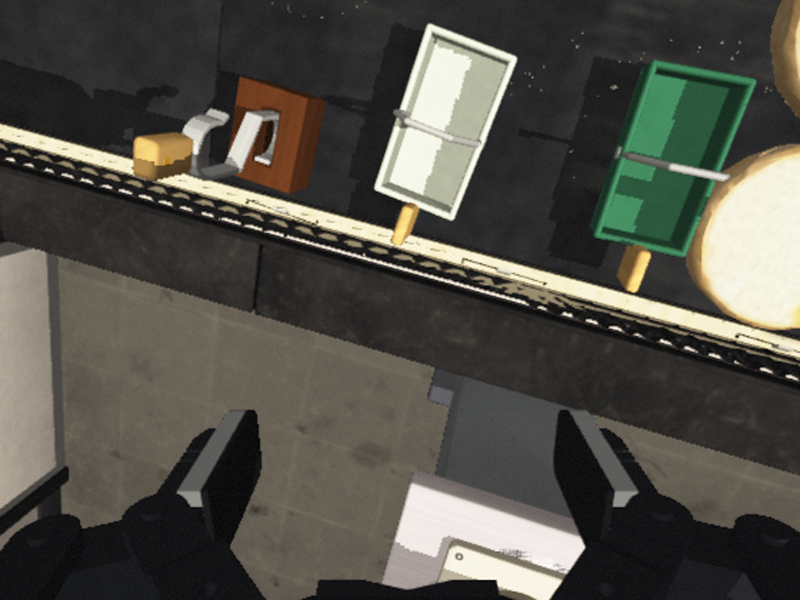

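The last joint ran into its range limit (3.14), which left the tool tilted by about 11°, all of it in joint 5. The half-turned grasp needs joint 6 near 0.6 instead. First I'll remove the tilt by pressing against the opposite joint 6 limit, which should lean the tool the other way.

play_rows --deltas '[1,0,0,0,-10.5,1,0,0,0,-10.5,1,0,0,0,-10.5,1,0,0,0,-10.5,1,0,0,0,-10.5,1,0,0,0,-10.5,1,0,0,0,-10.5,1,0,0,0,-10.5,1,0,0,0,-10.5,1,0,0,0,-10.5,1,0,0,0,-10.5,1,0,0,0,-10.5]'

```text
clock: 4.28
eef_pos: [0.4499, 0.1542, 0.3341]
tool_rot: [0.895, 0.436, 0.013, -0.094]
ft_force: [0.1, -0.6, -0.1]
grip_width: 0.0854
```

play_rows --deltas '[1,0,0,0,-10.5,1,0,0,0,-10.5,1,0,0,0,-10.5,1,0,0,0,-10.5,1,0,0,0,-10.5,1,0,0,0,-10.5,1,0,0,0,-10.5,1,0,0,0,-10.5,1,0,0,0,-10.5,1,0,0,0,-10.5,1,0,0,0,-10.5,1,0,0,0,-10.5]'

```text
clock: 5.78
eef_pos: [0.4423, 0.143, 0.3337]
tool_rot: [-0.007, 0.996, 0.088, -0.029]
ft_force: [0.1, 0.1, 0.5]
grip_width: 0.0852
```

```bash
python3 -c "
from h import *
st()"
```

```text
5.775 [0.4423 0.143  0.3337] [[-0.998, -0.009, -0.059], [-0.019, 0.984, 0.175], [0.057, 0.176, -0.983]] [0.08 0.14 0.53] 0.0852 [ 0.193  0.163  0.158  1.591  0.184 -1.394]
```

play_rows --deltas '[1,0,0,0,-10.5,1,0,0,0,-10.5,1,0,0,0,-10.5,1,0,0,0,-10.5,1,0,0,0,-10.5,1,0,0,0,-10.5,1,0,0,0,-10.5,1,0,0,0,-10.5,1,0,0,0,-10.5,1,0,0,0,-8,1,0,0,0,-5]'

```text
clock: 7.15
eef_pos: [0.4238, 0.1761, 0.3328]
tool_rot: [0.802, -0.593, -0.058, -0.044]
ft_force: [-0.3, -0.4, -0.2]
grip_width: 0.0858
```

```bash
python3 -c "
from h import *
st()"
```

```text
7.15 [0.4238 0.1761 0.3328] [[0.29, -0.956, -0.04], [-0.946, -0.293, 0.139], [-0.145, -0.002, -0.989]] [-0.34 -0.35 -0.21] 0.0858 [ 0.298  0.131  0.123  1.56   0.145 -3.14 ]
```

play_rows --deltas '[1,0,0,0,-6,1,0,0,0,-6,1,0,0,0,-6]'

```text
clock: 7.52
eef_pos: [0.389, 0.2451, 0.3323]
tool_rot: [0.863, -0.504, -0.023, -0.036]
ft_force: [-0.8, 1.0, -0.1]
grip_width: 0.0854
```

```bash
python3 -c "
from h import *
st()"
```

```text
7.525 [0.389  0.2451 0.3323] [[0.491, -0.871, -0.002], [-0.868, -0.489, 0.085], [-0.075, -0.04, -0.996]] [-0.76  0.97 -0.14] 0.0854 [ 0.512  0.105  0.097  1.523  0.076 -3.141]
```

play_rows --deltas '[1,0.6,0.3,0,0,1,0.6,0.3,0,0,1,0.6,0.3,0,0]'

```text
clock: 7.9
eef_pos: [0.3614, 0.1792, 0.3229]
tool_rot: [0.844, -0.535, -0.001, -0.023]
ft_force: [0.9, 0.4, 0.7]
grip_width: 0.0855
```

```bash
python3 -c "
from h import *
st()"
```

```text
7.9 [0.3614 0.1792 0.3229] [[0.427, -0.904, 0.024], [-0.904, -0.426, 0.04], [-0.026, -0.039, -0.999]] [0.86 0.38 0.69] 0.0855 [ 0.441 -0.008 -0.045  1.495  0.026 -3.141]
```

play_rows --deltas '[1,0.8,0,0,7.3,1,0.8,0,0,7.3,1,0.8,0,0,7.3,1,0.8,0,0,7.3,1,0.8,0,0,7.3,1,0.8,0,0,7.3,1,0.8,0,0,7.3]'

```text
clock: 8.78
eef_pos: [0.3707, -0.1567, 0.3097]
tool_rot: [-0.518, 0.855, 0.01, 0.021]
ft_force: [0.2, 0.9, -0.0]
grip_width: 0.0853
```

```bash
python3 -c "
from h import *
st()"
```

```text
8.775 [ 0.3707 -0.1567  0.3097] [[-0.463, -0.886, 0.026], [-0.885, 0.464, 0.038], [-0.046, -0.005, -0.999]] [ 0.16  0.88 -0.01] 0.0853 [-0.434  0.017 -0.054  1.493  0.046 -3.094]
```

play_rows --deltas '[1,0,0,0,-6,1,0,0,0,-6,1,0,0,0,-3,1,0,0,0,0]'

```text
clock: 9.28
eef_pos: [0.3823, -0.1144, 0.3091]
tool_rot: [-0.597, 0.802, -0.005, 0.004]
ft_force: [-0.8, 0.2, -0.0]
grip_width: 0.0854
```

```bash
python3 -c "
from h import *
st()"
```

```text
9.275 [ 0.3823 -0.1144  0.3091] [[-0.288, -0.958, 0.012], [-0.958, 0.288, -0.004], [-0.0, -0.013, -1.0]] [-0.76  0.2  -0.01] 0.0854 [-0.291  0.006 -0.066  1.487  0.    -3.141]
```

play_rows --deltas '[1,0,0,0,10.3,1,0,0,0,10.3,1,0,0,0,10.3,1,0,0,0,10.3,1,0,0,0,10.3,1,0,0,0,10.3,1,0,0,0,10.3,1,0,0,0,10.3,1,0,0,0,10.3,1,0,0,0,10.3,1,0,0,0,10.3,1,0,0,0,10.3]'

```text
clock: 10.78
eef_pos: [0.3785, -0.1173, 0.309]
tool_rot: [0.46, 0.888, -0.001, 0.006]
ft_force: [-0.2, -0.1, 0.5]
grip_width: 0.0857
```

play_rows --deltas '[1,0,0,0,10.3,1,0,0,0,10.3,1,0,0,0,10.3,1,0,0,0,10.3,1,0,0,0,0]'

```text
clock: 11.4
eef_pos: [0.377, -0.1186, 0.309]
tool_rot: [0.752, 0.659, 0.0, 0.007]
ft_force: [0.6, 0.2, 0.6]
grip_width: 0.0853
```

```bash
python3 -c "
from h import *
st()"
```

```text
11.4 [ 0.377  -0.1186  0.309 ] [[0.13, 0.991, 0.009], [0.991, -0.13, -0.009], [-0.008, 0.01, -1.0]] [0.57 0.19 0.58] 0.0853 [-3.000e-01 -1.000e-03 -7.300e-02  1.487e+00 -6.000e-03 -1.690e-01]
```

play_rows --deltas '[1,0,0,0,-5.5,1,0.88,0.16,0,0,1,0.88,0.16,0,0,1,0.88,0.16,0,0,1,0.88,0.16,0,0,1,0.88,0.16,0,0,1,0.88,0.16,0,0,1,0.88,0.16,0,0,1,0.88,0.16,0,0,1,0.88,0.16,0,0,1,0,0,0,0]'

```text
clock: 12.78
eef_pos: [0.4771, 0.3661, 0.3025]
tool_rot: [0.709, 0.705, -0.001, 0.009]
ft_force: [-0.1, -0.5, 0.1]
grip_width: 0.0856
```

Run:
```python
from h import *
c=snap('wrist','w2.png')['color'];o=st()
cv2.imwrite('pics/w2b.png',cv2.resize(c,(800,600),interpolation=cv2.INTER_CUBIC))
K,Rm,t=load('w2.png');print(-Rm.T@t)
print(proj('w2.png',(.478,.357,.2)),proj('w2.png',o['eef_pos']))
```

```text
12.825 [0.477  0.3644 0.3033] [[0.007, 1.0, 0.012], [1.0, -0.007, -0.015], [-0.014, 0.013, -1.0]] [-0.85  0.75  0.23] 0.0856 [ 0.662  0.437  0.47   1.602 -0.019  0.669]
[0.39051424 0.36932766 0.44388294]
[272.89685335 213.26443404] [279.00441884 289.77411834]
```

View pics/w2b.png

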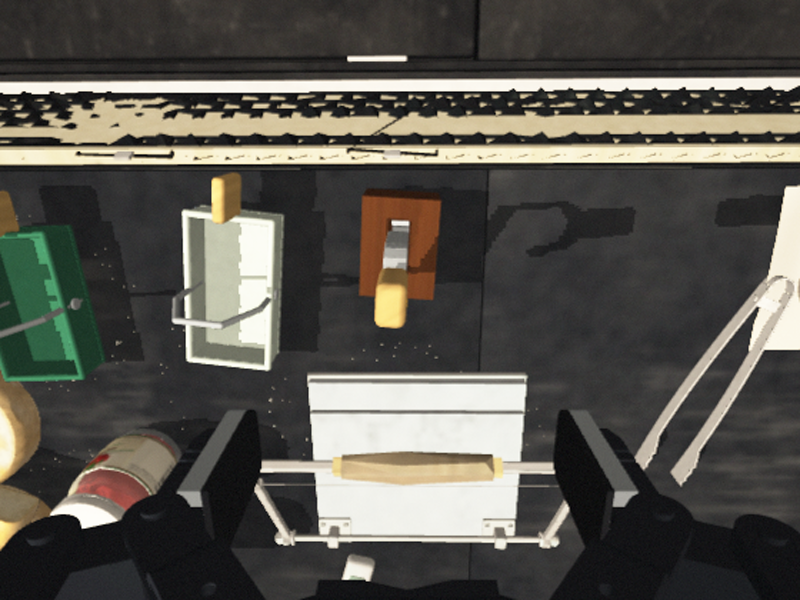

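Wrist view: the grip outline spans columns 374–406 and rows 268–327 in the enlarged image. The block's edges give a yaw of about −2°. Next I'll fit the grip position to that outline.

Run:
```python
from h import *
from scipy.optimize import least_squares
def box(p,yaw=-.035):
    x,y=p;r=R.from_euler('z',yaw).as_matrix();P=[]
    for a in(-12,12):
        for b in(-8,8):
            for c in(-20,20): P.append(proj('w2.png',r@[a/1e3,b/1e3,0]+[x,y,.18+c/1e3]))
    P=np.array(P)*800/560; return np.r_[P.min(0),P.max(0)]
s=least_squares(lambda p:box(p)-[374,268,406,327],[.478,.357]);print(s.x,s.fun,box(s.x))
# block top outline corners
for q in[(362,192),(440,198),(435,300),(360,296)]: print(onz('w2.png',np.array(q)*.7,.045))
```

```text
[0.48001124 0.35665808] [-0.93451959 -4.35935473  1.02901604  4.13135415] [373.06548041 263.64064527 407.02901604 331.13135415]
[0.44298455 0.32954352 0.045     ]
[0.44766407 0.38862165 0.045     ]
[0.52958426 0.38591737 0.045     ]
[0.52612768 0.32504442 0.045     ]
```

play_rows --deltas '[1,-0.09,0,0,2,1,0,0,0.5,0,1,0,0,0.5,0,1,0,0,0.5,0,1,0,0,0.5,0,1,0,0,0,0]'

```text
clock: 13.58
eef_pos: [0.4799, 0.3464, 0.1865]
tool_rot: [0.726, 0.688, 0.002, 0.011]
ft_force: [-0.4, -0.5, 0.1]
grip_width: 0.0852
```

```bash
python3 -c "
from h import *
st()"
```

```text
13.575 [0.4799 0.3464 0.1865] [[0.055, 0.998, 0.019], [0.998, -0.054, -0.013], [-0.012, 0.019, -1.0]] [-0.44 -0.46  0.15] 0.0852 [ 0.636  0.438  0.17   1.295 -0.021  0.69 ]
```

play_rows --deltas '[1,0.18,0,0.2,-0.5,1,0,0,0.2,0,1,0,0,0,0]'

```text
clock: 13.95
eef_pos: [0.4829, 0.3572, 0.1652]
tool_rot: [0.724, 0.69, 0.006, 0.011]
ft_force: [0.1, -1.0, 0.1]
grip_width: 0.0855
```

play_rows --deltas '[1,0,-0.06,0.06,0,0,0,0,0,0,0,0,0,0,0,0,0,0,0,0,0,0,0,0,0,0,0,0,0,0,0,0,0,0,0,0,0,0,0,0]'

```text
clock: 14.95
eef_pos: [0.4798, 0.3581, 0.1628]
tool_rot: [0.723, 0.69, 0.007, 0.012]
ft_force: [-0.2, -0.6, 0.5]
grip_width: 0.0151
```

```bash
python3 -c "
from h import *
st()"
```

```text
14.95 [0.4798 0.3581 0.1628] [[0.047, 0.999, 0.026], [0.999, -0.047, -0.007], [-0.006, 0.026, -1.0]] [-0.24 -0.56  0.5 ] 0.0151 [ 0.652  0.458  0.138  1.234 -0.022  0.699]
```

play_rows --deltas '[0,0,0,-0.3,0,0,0,0.01,-0.4,0,0,0,0.01,-0.5,0,0,0,0.01,-0.5,0,0,0,0.01,-0.5,0,0,0,0.01,-0.5,0,0,0,0,0,0]'

```text
clock: 15.82
eef_pos: [0.4784, 0.3586, 0.3272]
tool_rot: [0.724, 0.69, 0.005, 0.012]
ft_force: [-1.8, -0.1, -0.4]
grip_width: 0.0157
```

Run:
```python
from h import *
c=snap('scene','s1.png')['color'];st()
cv2.imwrite('pics/s1b.png',cv2.resize(c[60:320,60:400],(784,600),interpolation=cv2.INTER_CUBIC))
```

```text
15.875 [0.4779 0.3582 0.3253] [[0.047, 0.999, 0.021], [0.999, -0.047, -0.012], [-0.011, 0.022, -1.0]] [-0.49  0.21 -1.23] 0.0154 [ 0.655  0.426  0.509  1.644 -0.022  0.702]
```

View pics/s1b.png

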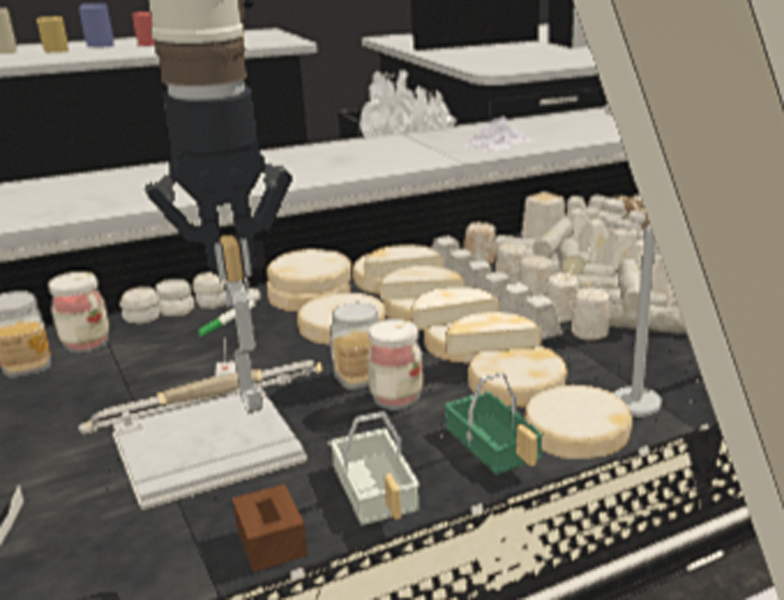

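The scene view shows the hook lifted clear and upright in the fingers, with the block at (268,525) empty. I'll carry it over towards the rail now.

play_rows --deltas '[0,-0.5,0,0,0,0,-0.85,-0.01,0,0,0,-0.85,-0.01,0,0,0,-0.85,-0.01,0,0,0,-0.85,-0.01,0,0,0,-0.85,-0.01,0,0,0,-0.85,-0.01,0,0,0,-0.85,-0.01,0,0,0,-0.85,-0.01,0,0,0,-0.85,-0.01,0,0,0,-0.85,0,0,0,0,-0.4,0,0,0]'

```text
clock: 17.38
eef_pos: [0.4368, -0.2206, 0.3094]
tool_rot: [0.722, 0.692, -0.011, 0.001]
ft_force: [0.4, -0.0, -0.5]
grip_width: 0.0153
```

```bash
python3 -c "
from h import *
st()"
```

```text
17.375 [ 0.4368 -0.2206  0.3094] [[0.041, 0.999, -0.014], [0.999, -0.042, -0.016], [-0.017, -0.013, -1.0]] [ 0.42 -0.04 -0.54] 0.0153 [-0.455  0.205  0.16   1.532 -0.021 -0.413]
```

play_rows --deltas '[0,-0.8,0.1,-0.1,0,0,-0.7,0.1,-0.1,0,0,-0.1,0,-0.07,-6.6,0,0,0,0,0,0,0,0,0,0]'

```text
clock: 18.0
eef_pos: [0.4411, -0.3199, 0.3166]
tool_rot: [0.682, 0.731, -0.012, -0.008]
ft_force: [0.6, 0.6, -1.3]
grip_width: 0.0151
```

Run:
```python
from h import *
s=snap('scene','s2.png')['color'];t=snap('top','t2.png')['color'];w=snap('wrist','w3.png')['color'];st()
k=lambda a,w,h:cv2.resize(a,(w,h),interpolation=cv2.INTER_CUBIC)
cv2.imwrite('pics/m2.png',np.vstack([np.hstack([k(s[60:260,300:560],400,300),k(t[150:270,320:480],400,300)]),np.hstack([k(w,400,300),k(w[:210,140:420],400,300)])]))
for p in((.532,-.311,.265),): print(proj('w3.png',p))
```

```text
18.15 [ 0.4415 -0.3197  0.3176] [[-0.072, 0.997, -0.027], [0.997, 0.072, -0.007], [-0.005, -0.027, -1.0]] [-0.08  0.17 -0.93] 0.0152 [-0.615  0.333  0.352  1.608 -0.021 -0.687]
[287.30190771 372.67846724]
```

View pics/m2.png

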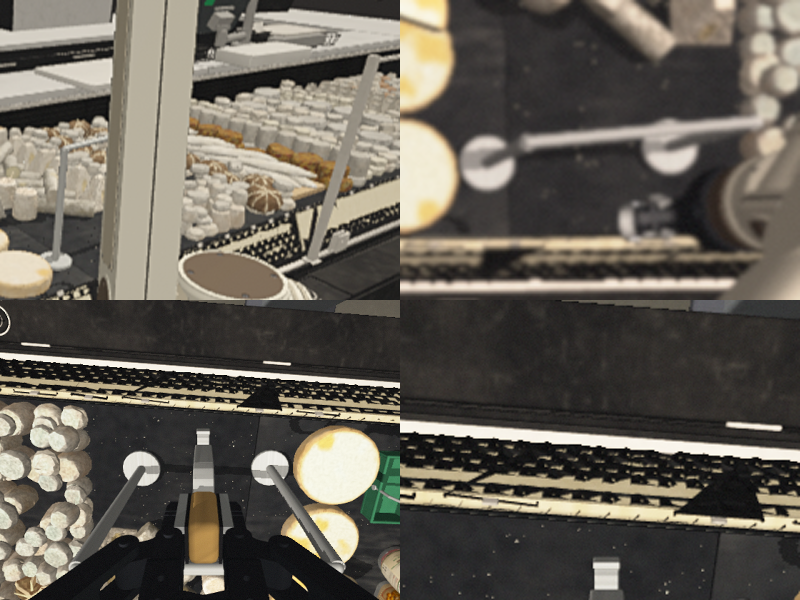

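The views show the hook gripped in front of the bar, midway between the posts (wrist panel: bar ends ≈(75,565) and (340,560), hook at column 205). That agrees with the predicted bar position, so I'll raise it slightly and go in.

play_rows --deltas '[0,0,0,-0.13,0,0,0,0.3,0,0,0,0,0.3,0,0,0,0,0,0,0]'

```text
clock: 18.65
eef_pos: [0.4789, -0.3155, 0.3278]
tool_rot: [0.681, 0.732, -0.011, -0.006]
ft_force: [-1.8, 0.6, -1.9]
grip_width: 0.0156
```

```bash
python3 -c "
from h import *
st()"
```

```text
18.65 [ 0.4789 -0.3155  0.3278] [[-0.073, 0.997, -0.024], [0.997, 0.073, -0.009], [-0.007, -0.024, -1.0]] [-1.78  0.56 -1.85] 0.0156 [-0.572  0.395  0.468  1.659 -0.021 -0.644]
```

play_rows --deltas '[0,0,0.3,0.03,0,0,0,0.3,0.02,0,0,0,0.3,0,0,0,0,0,0,0]'

```text
clock: 19.15
eef_pos: [0.5318, -0.3113, 0.3262]
tool_rot: [0.681, 0.732, -0.012, -0.005]
ft_force: [-0.8, 0.3, -0.5]
grip_width: 0.0154
```

```bash
python3 -c "
from h import *
st()"
```

```text
19.15 [ 0.5318 -0.3113  0.3262] [[-0.072, 0.997, -0.023], [0.997, 0.072, -0.011], [-0.009, -0.024, -1.0]] [-0.84  0.29 -0.53] 0.0154 [-0.519  0.496  0.62   1.709 -0.021 -0.591]
```

play_rows --deltas '[0,0,0.02,0.25,0,0,0,0,0.25,0,0,0,0,0.17,0,0,0,0,0,0]'

```text
clock: 19.65
eef_pos: [0.5288, -0.3122, 0.2874]
tool_rot: [0.682, 0.732, -0.012, -0.004]
ft_force: [0.8, -0.1, -0.3]
grip_width: 0.0151
```

```bash
python3 -c "
from h import *
st()"
```

```text
19.65 [ 0.5288 -0.3122  0.2874] [[-0.071, 0.997, -0.023], [0.997, 0.071, -0.013], [-0.011, -0.024, -1.0]] [ 0.8  -0.15 -0.26] 0.0151 [-0.522  0.481  0.496  1.6   -0.023 -0.593]
```

play_rows --deltas '[0,0,0.04,0.06,0,0,0,0,0.05,0,0,0,0,0,0]'

```text
clock: 20.02
eef_pos: [0.5313, -0.3125, 0.282]
tool_rot: [0.682, 0.731, -0.012, -0.003]
ft_force: [-0.3, -0.1, -0.9]
grip_width: 0.0152
```

play_rows --deltas '[0,0,0,0.04,0,0,0,0,0.03,0,0,0,0,0,0]'

```text
clock: 20.4
eef_pos: [0.5319, -0.3128, 0.2817]
tool_rot: [0.682, 0.732, -0.012, 0.0]
ft_force: [-0.9, -0.4, -1.3]
grip_width: 0.0155
```

play_rows --deltas '[0,0,0,0.08,0,0,0,0,0,0]'

```text
clock: 20.65
eef_pos: [0.5323, -0.313, 0.2818]
tool_rot: [0.682, 0.732, -0.011, 0.004]
ft_force: [-1.0, -0.3, -1.0]
grip_width: 0.0151
```

play_rows --deltas '[0.4,0,0,0,0,0.4,0,0,0,0,0.4,0,0,0,0,0.4,0,0,0,0,0.7,0,0,0,0,0.7,0,0,0,0,0.7,0,0,0,0,0.7,0,0,-0.5,0,0.7,0,0,-0.6,0,0.7,0,0,-0.6,0,0.7,0,0,0,0]'

```text
clock: 22.02
eef_pos: [0.533, -0.3107, 0.3835]
tool_rot: [0.682, 0.732, -0.011, 0.001]
ft_force: [-0.9, -0.4, -0.1]
grip_width: 0.0601
```

Run:
```python
from h import *
t=snap('top','t3.png')['color'];w=snap('wrist','w4.png')['color'];st()
k=lambda a,w,h:cv2.resize(a,(w,h),interpolation=cv2.INTER_CUBIC)
cv2.imwrite('pics/m3.png',np.vstack([np.hstack([k(t[150:270,320:480],400,300),k(t[180:240,200:320],400,300)]),np.hstack([k(w,400,300),k(w[210:,140:420],400,300)])]))
```

```text
22.125 [ 0.5322 -0.3104  0.3799] [[-0.071, 0.997, -0.019], [0.997, 0.071, -0.015], [-0.014, -0.02, -1.0]] [ 0.32  0.32 -0.35] 0.0596 [-0.517  0.522  0.804  1.862 -0.023 -0.587]
```

View pics/m3.png

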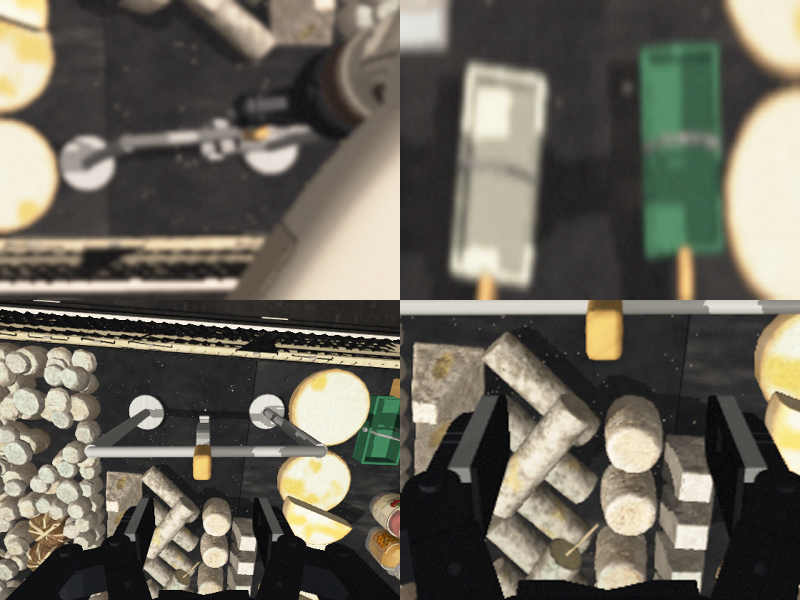

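The hook is on the bar near the middle (wrist panel: bar at row 452, grip at (202,463)), released. Now on to the green bin.

play_rows --deltas '[1,0,0,0,2.5,1,0.6,-0.12,0,0,1,0.8,-0.12,0,0,1,0.8,-0.12,0,0,1,0.8,-0.12,0.3,0,1,0.8,-0.12,0.5,0,1,0.8,-0.12,0.5,0,1,0.6,-0.12,0.5,0,1,0.2,0,0.3,0,1,0,0,0,0,1,0,0,0,0]'

```text
clock: 23.5
eef_pos: [0.4576, 0.0204, 0.2285]
tool_rot: [0.698, 0.715, -0.02, -0.015]
ft_force: [-0.2, 0.1, 0.7]
grip_width: 0.0855
```

Run:
```python
from h import *
from scipy.optimize import least_squares
w=snap('wrist','w5.png')['color'];o=st()
cv2.imwrite('pics/w5b.png',cv2.resize(w,(800,600),interpolation=cv2.INTER_CUBIC))
print(proj('w5.png',(.457,.0355,.063)),proj('w5.png',(.54,.036,.1)))
def box(p,yaw=.073):
    x,y=p;r=R.from_euler('z',yaw).as_matrix();P=[]
    for a in(-12,12):
        for b in(-8,8):
            for c in(-20,20): P.append(proj('w4.png',r@[a/1e3,b/1e3,0]+[x,y,.298+c/1e3]))
    P=np.array(P); return np.r_[P.min(0),P.max(0)]
s=least_squares(lambda p:(box(p)-[270.2,0,295.4,251.3])[[0,2,3]],[.532,-.311]);print('hook grip',s.x,s.fun)
for u in(89*1.4,325*1.4): print('bar end',onz('w4.png',(u,152*1.4),.265))
```

```text
23.55 [0.4577 0.0202 0.2286] [[-0.024, 0.998, -0.05], [1.0, 0.023, -0.009], [-0.007, -0.05, -0.999]] [-0.65 -0.39 -0.01] 0.0854 [ 0.048  0.199 -0.056  1.365 -0.006  0.025]
[302.43592706 199.01462522] [301.06753392 304.47658857]
hook grip [ 0.53068326 -0.31201437] [-0.72951242  0.72781089  0.01874765]
bar end [ 0.54385614 -0.43239786  0.265     ]
bar end [ 0.52514384 -0.1846298   0.265     ]
```

View pics/w5b.png

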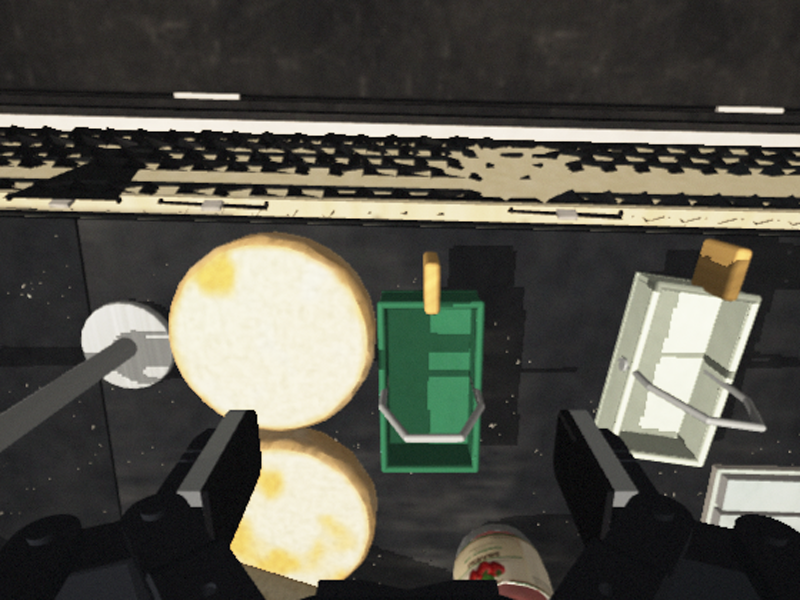

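The tab spans columns 424–440 and rows 252–314, with the rim corners near (380,302), (484,302), (478,471) and (383,471). A cheese wheel sits close on the left (edge at column 372), so I'll descend with the fingers only partly open.

Run:
```python
from h import *
from scipy.optimize import least_squares
f='w5.png'
def box(p):
    x,y,yaw=p;r=R.from_euler('z',yaw).as_matrix()
    P=np.array([proj(f,r@[a,b,c]+[x,y,.042]) for a in(-.017,.017) for b in(-.005,.005) for c in(-.021,.021)])
    C=np.array([proj(f,r@[a,b,-.004]+[x,y,.042]) for a,b in((.149,.035),(.149,-.035))])
    return np.r_[P.min(0),P.max(0),C.ravel()]/.7
m=np.array([424,252,440,314,478,471,383,471])
s=least_squares(lambda p:box(p)-m,[.457,.035,.02],loss='soft_l1');print(s.x,(box(s.x)-m).round(1))
for q in((432,437),(463,437),(407,437)): print(onz(f,np.array(q)*.7,.1))
```

```text
[0.45883731 0.03588252 0.03384444] [-1.1 -3.9  0.9 -0.5 -0.5  1.6  0.5  2. ]
[0.54132688 0.03718118 0.1       ]
[0.54080768 0.05560255 0.1       ]
[0.54174596 0.02231185 0.1       ]
```

play_rows --deltas '[0.35,0.29,0.18,0,-0.5,0.35,0,0,0.5,0,0.35,0,0,0.5,0,0.35,0,0,0.5,0,0.35,0,0,0.5,0,0.35,0,0,0.2,0,0.35,0,0,0,0]'

```text
clock: 24.42
eef_pos: [0.4729, 0.0385, 0.0975]
tool_rot: [0.697, 0.717, -0.014, -0.01]
ft_force: [0.8, -0.0, -0.5]
grip_width: 0.0299
```

```bash
python3 -c "
from h import *
st()"
```

```text
24.425 [0.4729 0.0385 0.0975] [[-0.028, 0.999, -0.034], [1.0, 0.028, -0.006], [-0.005, -0.034, -0.999]] [ 0.76 -0.03 -0.49] 0.0299 [ 0.083  0.321 -0.255  1.029 -0.003  0.055]
```

play_rows --deltas '[0.35,-0.04,-0.24,0,-0.3,0.35,0,0,0.4,0,0.35,0,0,0.4,0,0.35,0,0,0.3,0,0.35,0,0,0,0]'

```text
clock: 25.05
eef_pos: [0.4587, 0.0351, 0.0373]
tool_rot: [0.695, 0.719, -0.009, -0.006]
ft_force: [-0.8, 0.0, 0.1]
grip_width: 0.0297
```

```bash
python3 -c "
from h import *
st()"
```

```text
25.05 [0.4587 0.0351 0.0373] [[-0.034, 0.999, -0.022], [0.999, 0.034, -0.005], [-0.004, -0.022, -1.0]] [-0.82  0.05  0.07] 0.0297 [ 0.078  0.365 -0.38   0.848 -0.003  0.044]
```

Well aligned. I'll go down 11 mm more and close.

play_rows --deltas '[0.35,0,0,0.2,0,0.35,0,0,0,0,0,0,0,0,0,0,0,0,0,0,0,0,0,0,0,0,0,0,0,0,0,0,0,0,0]'

```text
clock: 25.92
eef_pos: [0.4602, 0.0352, 0.0276]
tool_rot: [0.695, 0.719, -0.008, -0.005]
ft_force: [-0.1, -0.2, -2.4]
grip_width: 0.0095
```

```bash
python3 -c "
from h import *
st()"
```

```text
25.925 [0.4602 0.0352 0.0276] [[-0.034, 0.999, -0.017], [0.999, 0.034, -0.004], [-0.004, -0.017, -1.0]] [-0.06 -0.24 -2.39] 0.0095 [ 0.078  0.378 -0.392  0.818 -0.003  0.044]
```

play_rows --deltas '[0,0,0,-0.2,0,0,0,0,-0.4,0,0,0,0,-0.4,0,0,0,0,-0.4,0,0,0,-0.2,-0.1,0,0,0,-0.5,0,0,0,0,-0.5,0,0,0,0,-0.5,0,0,0,0,-0.4,0,0,0,0,0,0,0]'

```text
clock: 27.18
eef_pos: [0.3258, 0.0307, 0.1231]
tool_rot: [0.695, 0.719, -0.009, -0.006]
ft_force: [-0.4, 0.1, -1.9]
grip_width: 0.0093
```

Run:
```python
from h import *
snap('top','t4.png');snap('scene','s4.png');st()
```

```text
27.275 [0.3286 0.0309 0.1237] [[-0.034, 0.999, -0.019], [0.999, 0.034, -0.004], [-0.004, -0.019, -1.0]] [-0.18 -0.52 -0.74] 0.0093 [ 0.096  0.01  -0.563  1.017 -0.002  0.062]
```

play_rows --deltas '[0,-0.4,0,0,0,0,-0.7,0,0,0,0,-0.7,0,0,0,0,-0.7,0,0,0,0,-0.7,0,0,0,0,-0.7,0,0,0,0,-0.7,0,0,0,0,-0.7,0,0,0,0,-0.4,0,0,-2.2,0,0,0,0,0]'

```text
clock: 28.52
eef_pos: [0.3532, -0.3283, 0.1245]
tool_rot: [0.68, 0.733, -0.006, 0.0]
ft_force: [-0.9, 1.2, -0.8]
grip_width: 0.0088
```

```bash
python3 -c "
from h import *
st()"
```

```text
28.525 [ 0.3532 -0.3283  0.1245] [[-0.075, 0.997, -0.008], [0.997, 0.075, -0.009], [-0.008, -0.008, -1.0]] [-0.86  1.22 -0.75] 0.0088 [-0.742  0.282 -0.231  1.058 -0.012 -0.817]
```

play_rows --deltas '[0,0,0,0.34,0,0,0,0.5,0,0,0,0,0,0,0,0,0,0,0,0]'

```text
clock: 29.02
eef_pos: [0.3837, -0.3242, 0.1016]
tool_rot: [0.68, 0.733, -0.006, -0.002]
ft_force: [-0.4, -0.0, -0.4]
grip_width: 0.0093
```

Run:
```python
from h import *
s=snap('scene','s5.png')['color'];t=snap('top','t5.png')['color'];w=snap('wrist','w6.png')['color'];o=st()
k=lambda a,w,h:cv2.resize(a,(w,h),interpolation=cv2.INTER_CUBIC)
cv2.imwrite('pics/m5.png',np.vstack([np.hstack([k(s[110:260,320:520],400,300),k(t[150:270,320:480],400,300)]),np.hstack([k(w,400,300),k(w[120:330,140:420],400,300)])]))
p=o['eef_pos'];y=.073
bail=p+[.0826,.0007+.0826*.073,.0724]
for n,q in(('bail',bail),('seat',(.532,-.312,.1345)),('grip',(.532,-.312,.298))): print(n,q,proj('w6.png',q),proj('t5.png',q))
```

```text
29.175 [ 0.3838 -0.3249  0.1021] [[-0.074, 0.997, -0.009], [0.997, 0.074, -0.007], [-0.006, -0.01, -1.0]] [ 0.1   0.46 -0.81] 0.0088 [-0.696  0.344 -0.207  1.022 -0.011 -0.77 ]
bail [ 0.46640207 -0.31814754  0.17451376] [282.29701546 623.1500694 ] [409.94720742 229.318222  ]
seat (0.532, -0.312, 0.1345) [286.1946843  589.34745617] [402.90191416 207.71226801]
grip (0.532, -0.312, 0.298) [ 281.06645575 3786.26818835] [421.54644135 201.18867039]
```

View pics/m5.png

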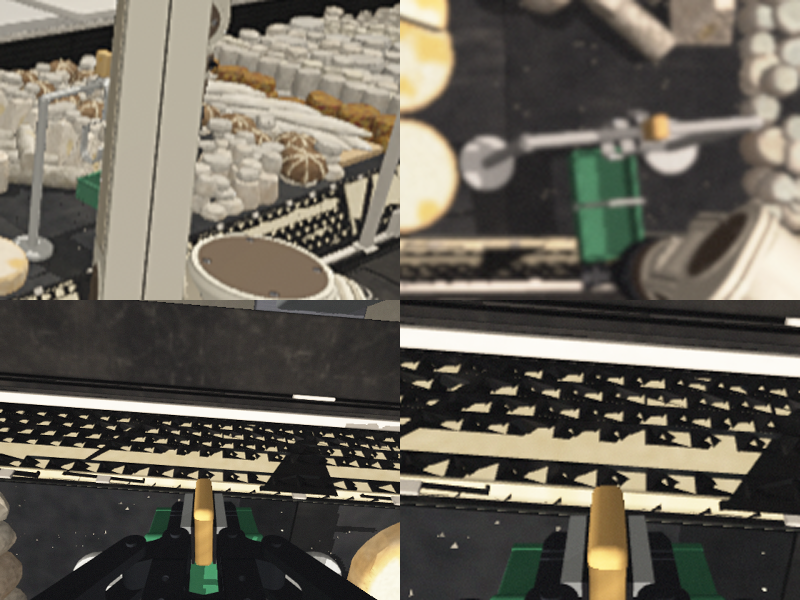

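Top panel: the bail's top is centred at ≈(625,202) and the hook grip at (656,127). Both lie within about 1.5 px of the prediction. The bin is level, so I'll insert the bail.

play_rows --deltas '[0,0,0.3,-0.02,0,0,0,0.3,0,0,0,0,0.3,0,0,0,0,0,0,0]'

```text
clock: 29.68
eef_pos: [0.4425, -0.3211, 0.1038]
tool_rot: [0.681, 0.733, -0.005, 0.001]
ft_force: [-0.6, -0.2, -0.3]
grip_width: 0.009
```

```bash
python3 -c "
from h import *
st()"
```

```text
29.675 [ 0.4425 -0.3211  0.1038] [[-0.074, 0.997, -0.006], [0.997, 0.073, -0.008], [-0.008, -0.007, -1.0]] [-0.63 -0.15 -0.34] 0.009 [-0.622  0.419 -0.087  1.065 -0.01  -0.696]
```

play_rows --deltas '[0,0.03,0.16,0,0,0,0,0,0,0,0,0,0,0.2,0,0,0,0,0.2,0,0,0,0,0,0]'

```text
clock: 30.3
eef_pos: [0.4508, -0.318, 0.077]
tool_rot: [0.681, 0.732, -0.006, -0.001]
ft_force: [0.2, -0.2, -1.2]
grip_width: 0.0091
```

```bash
python3 -c "
from h import *
st()"
```

```text
30.3 [ 0.4508 -0.318   0.077 ] [[-0.073, 0.997, -0.009], [0.997, 0.073, -0.007], [-0.006, -0.009, -1.0]] [ 0.19 -0.21 -1.2 ] 0.0091 [-0.608  0.457 -0.105  1.013 -0.011 -0.681]
```

play_rows --deltas '[0,0,0,0.12,0,0,0,0,0.1,0,0,0,0,0,0]'

```text
clock: 30.68
eef_pos: [0.4503, -0.3183, 0.0628]
tool_rot: [0.681, 0.732, -0.006, -0.001]
ft_force: [-0.6, -0.5, -0.9]
grip_width: 0.0092
```

```bash
python3 -c "
from h import *
st()"
```

```text
30.675 [ 0.4503 -0.3183  0.0628] [[-0.072, 0.997, -0.009], [0.997, 0.072, -0.007], [-0.006, -0.01, -1.0]] [-0.65 -0.46 -0.9 ] 0.0092 [-0.609  0.472 -0.122  0.98  -0.011 -0.682]
```

play_rows --deltas '[0,0,0,0.06,0,0,0,0,0.06,0,0,0,0,0,0]'

```text
clock: 31.05
eef_pos: [0.4558, -0.3212, 0.0605]
tool_rot: [0.681, 0.732, -0.003, 0.006]
ft_force: [0.0, -0.7, -1.5]
grip_width: 0.0091
```

```bash
python3 -c "
from h import *
st()"
```

```text
31.05 [ 0.4558 -0.3212  0.0605] [[-0.072, 0.997, 0.004], [0.997, 0.072, -0.013], [-0.013, 0.003, -1.0]] [ 0.04 -0.75 -1.51] 0.0091 [-0.609  0.475 -0.124  0.961 -0.008 -0.682]
```

play_rows --deltas '[0,0,-0.07,0,0,0,0,0,0,0,0.4,0,0,0,0,0.4,0,0,0,0,0.4,0,0,0,0,0.4,0,0,0,0,0.4,0,0,0,0]'

```text
clock: 31.92
eef_pos: [0.4508, -0.3212, 0.06]
tool_rot: [0.681, 0.732, -0.004, 0.005]
ft_force: [0.6, 1.2, 0.6]
grip_width: 0.034
```

Run:
```python
from h import *
st();snap('top','t6.png')
```

```text
31.925 [ 0.4508 -0.3212  0.06  ] [[-0.072, 0.997, 0.003], [0.997, 0.072, -0.012], [-0.012, 0.002, -1.0]] [0.6  1.18 0.57] 0.034 [-0.615  0.469 -0.135  0.957 -0.008 -0.687]
```

Released. Next I'll back off towards the robot, then up, and look.

play_rows --deltas '[0.4,0,-0.3,0,0,0.4,0,-0.5,0,0,0.4,0,-0.6,0,0,0.4,0,-0.6,-0.3,0,0.4,0.6,-0.3,-0.6,0,0.4,0.8,0,-0.6,0,0.4,0.8,0,-0.6,0,0.4,0.8,0,-0.5,0,0.4,0.8,0,0,0,0.4,0.8,0,0,0,0.4,0.5,0,0,0,0.4,0,0,0,0]'

```text
clock: 33.48
eef_pos: [0.2879, -0.0169, 0.2184]
tool_rot: [0.682, 0.731, 0.001, 0.01]
ft_force: [-0.2, -0.7, -0.2]
grip_width: 0.0339
```

Run:
```python
from h import *
s=snap('scene','s7.png')['color'];t=snap('top','t7.png')['color'];st()
k=lambda a,w,h:cv2.resize(a,(w,h),interpolation=cv2.INTER_CUBIC)
cv2.imwrite('pics/m7.png',np.hstack([k(s[90:290,280:480],400,400),k(t[150:270,340:460],400,400)]))
for n,q in(('seat',(.532,-.312,.1345)),('tab',(.448,-.318,.0765)),('tabtop',(.448,-.318,.0975)),('grip',(.532,-.312,.298)),('hookbot',(.532,-.312,.128))):
  a=proj('s7.png',q);b=proj('t7.png',q);print(n,((a-[280,90])*2).round(),((b-[340,150])*3.33+[400,0]).round())
```

```text
33.575 [ 0.2883 -0.0182  0.2183] [[-0.066, 0.998, 0.016], [0.998, 0.066, -0.014], [-0.015, 0.015, -1.0]] [ 0.1  -0.02  0.71] 0.0342 [-0.05  -0.196 -0.478  1.272 -0.013 -0.116]
seat [172. 199.] [609. 192.]
tab [207. 249.] [601. 289.]
tabtop [208. 238.] [607. 288.]
grip [183. 103.] [672. 170.]
hookbot [172. 203.] [607. 193.]
```

View pics/m7.png

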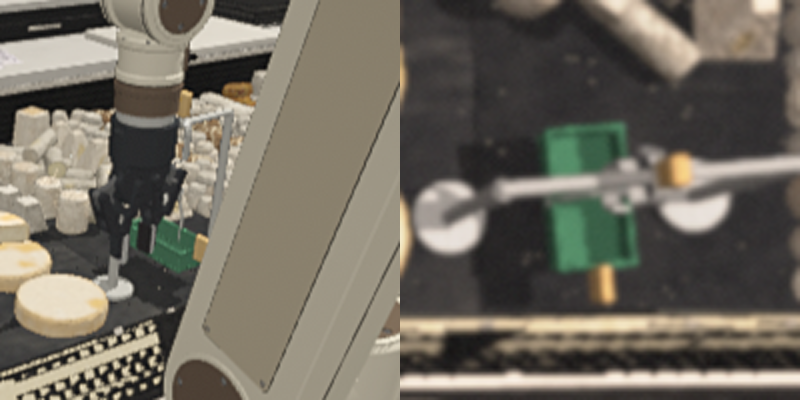

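The bin hangs under the bar: tab at (603,283) against a predicted (604,289), and grip at (676,170) against (672,170). I'll let it settle, check numerically for motion, and hand in.

play_rows --deltas '[0.4,0,0,0,0,0.4,0,0,0,0,0.4,0,0,0,0,0.4,0,0,0,0,0.4,0,0,0,0,0.4,0,0,0,0,0.4,0,0,0,0,0.4,0,0,0,0,0.4,0,0,0,0,0.4,0,0,0,0,0.4,0,0,0,0,0.4,0,0,0,0]'

```text
clock: 35.08
eef_pos: [0.2885, -0.0207, 0.2181]
tool_rot: [0.686, 0.728, -0.0, 0.01]
ft_force: [0.3, -0.3, -0.6]
grip_width: 0.0342
```

Run:
```python
from h import *
def cen(f):
    h=cv2.cvtColor(cv2.imread('pics/'+f)[180:245,370:430],cv2.COLOR_BGR2HSV);o=[]
    for lo,hi in(((60,80,40),(90,255,255)),((10,100,120),(25,255,255))):
        m=cv2.moments(cv2.inRange(h,lo,hi),True);o+=[m['m10']/m['m00'],m['m01']/m['m00'],m['m00']]
    return np.round(o,2)
print(cen('t7.png'))
for i in range(4): snap('top',f't8{i}.png');print(cen(f't8{i}.png'))
w=[cv2.imread('pics/'+f)[185:242,210:250].astype(int) for f in('t0.png','t83.png')];print('white bin diff',np.abs(w[0]-w[1]).mean())
```

```text
[ 25.14  29.73 750.    42.48  37.1  116.  ]
[ 25.13  29.76 751.    42.6   36.92 115.  ]
[ 25.15  29.66 750.    42.48  37.1  116.  ]
[ 25.09  29.69 749.    42.37  37.24 115.  ]
[ 25.12  29.64 748.    42.48  37.1  116.  ]
white bin diff 2.5861111111111112
```

Everything is at rest and the white bin hasn't moved.

```bash
python3 -c "
from h import *
print(ticket.job_done())"
```

```text
the job is handed in; nothing more can be done
None
```

The S-hook now hangs by its upper curl on the rail bar, near the middle. The green bin hangs by its bail in the hook's lower curl. Both are released, and I handed the job in at about 35 s on the robot's clock; it gave no verdict.

**Final checks:**
- **Position:** in the last top view the hook grip and the bin tab were each within about 2 px (roughly 6 mm) of where I expected them.
- **At rest:** the hook and bin moved less than about 0.3 px over the last readings.
- **White bin:** its patch of the top image hardly differs from the start, so it does not appear to have moved.
- **Forces:** the measured forces I read stayed within a few newtons, and the arm ended clear of everything.

**Not confirmed:**
- **Seating:** the wrist force barely changed when the hook and bin touched down. I took seating from the tool stopping, or shifting slightly, at the expected height.
- **Level and weight:** no side view of the finished hang was clear of the arm. The bin's tilt and its weight on the hook are inferred from the top view and from the bin staying up after release.

**What went wrong:** on the first approach the last joint reached its range limit and tilted the tool about 11°. I removed the tilt by working against the opposite limit, then used the half-turned grasp. This cost about 8 s. Afterwards small pitch drifts of up to about 3° came and went.

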